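# Load the cell into the shaver handle

## Robot

A 6-joint arm with a two-finger parallel gripper is mounted at the origin on the work surface. World frame = base frame: x ahead of the robot, y to its left, z up, the work surface at z = 0. Lengths are in mm, angles in rad, forces in N, time in s.
With the tool pointing down it reaches from about 350 to 725 mm from the base axis. Payload 4.3 kg.
Tool frame: the origin (TCP) lies on the centre line of the jaws, within the pads' length; the fingertips stand 25 mm ahead of it and the grasp point (between the pads) lies 6 mm ahead of it; z points along the fingers, y is the line along which they close (so a half turn about z gives the same grasp; the last joint's range is limited). The gripper opens to 85 mm and grips with 20 to 120 N. Pads are 22 mm wide; open, the fingers measure 114 mm over their backs; the gripper's body (76 mm by 85 mm) begins 54 mm behind the grasp point. The pads swing forward as they close: fully open they stand 13 mm farther back than shut.
Start: joints at [-0.11, 0.377, 0.081, 1.274, 0, 1.46], TCP at [575.034, 0.002, 256.329] pointing down, gripper open.
Joint ranges: [-2.72, 2.72], [-0.84, 1.66], [-1.02, 1.22], [-1.77, 2.12], [-1.37, 1.28], [-3.14, 3.14]. Speed limits (rad/s): [2.57, 2.57, 3.14, 3.14, 3.14, 3.14].

## Interface

Orientations are given as a unit quaternion [x, y, z, w].
In Python, from plant import ctrl, eyes, sign_off gives the robot as it stands.
- The arm moves only by the tool step_arm, never from a script. Its argument "motion" is a list of rows, each a list of 3 entries, a list of its own where there are three numbers: the shift along the tool's x, y, z in m, then the turn about the tool's z in rad, then the finger opening in m, from 0 to 0.0854. In form: [[[x, y, z], turn, gripper], ...]. A call has 1 to 20 rows; each row is the pose to reach, as a shift and turn from the pose commanded when the call began, along the tool's axes at that moment; what a row does not reach only later rows make up. A row lasts 1/10 s, in which the tool goes at most 50 mm and 8.59 degrees, less where a joint would pass 70% of its speed; a pose out of reach is approached as far as the arm can. A call with a gripper value outside its range is refused whole. The fingers move at their own pace and stop on an object; "force" is the grip in N (left out, the last holds). Time passes only in rows, so rows that repeat a pose let the fingers close. It gives the time, the measured TCP pose, the force, the opening and the grip force at its end, in the units of the state.
- ctrl.read_state(): the state, without advancing time (a new reading comes with each control period).
- eyes.grab_frame(name): name is "scene" or "side" or "wrist"; returns a dict with "frame" (480x640x3 uint8, red, green, blue), "intrinsics" (3x3 intrinsics, pixels), "rvec" (rotation vector, rad) and "tvec" (3), from world to camera coordinates, as OpenCV has them. Camera axes: x right, y down, z forward; pixel columns grow to the right and rows downward; lengths in mm; the calibration is good to about 2 mm. The wrist camera is an equidistant fisheye: a pixel r from the principal point sees the ray r / f radians off the axis. A picture is of the moment at which its call begins. There is no depth.
- sign_off(): hands the job in; it is judged then, once.
The state is a dict: "time_s": time; "q": joint angles; "dq": joint speeds; "joint_efforts": joint torques, N m; "eef_pos": TCP position; "tcp_rot": TCP orientation; "force": force on the tool from outside, world axes, zero at the start; "torque": the same for the moment, N m; "opening": finger opening in mm; "grip_force": force on a finger pad.
Only numpy, scipy, OpenCV 4.12 (cv2) and the standard library are available. Lean on these libraries where they do the work, as an engineer would, in place of code of your own. Each camera call takes 0.05 s, during which the arm holds its last target. There are 200 camera calls.

## Task

Pick up the tall, slim rechargeable cell and slide it, nub up, into the shaver handle that stands open; lower it into the mouth of the tube before letting go, and leave it standing on the bottom of the tube. Do not disturb the short cell or the fat cell.

Things in the scene. Friction and masses are not known exactly. Their poses are not given: they have to be found in the camera images.
- cell: The tall, slim cell: a green-wrapped upright cylinder with a yellow band and a small steel nub on top, 26 mm in diameter and 70 mm tall, about 95 g, standing free on the table. Origin at the centre of its flat underside, z up along its axis to the nub.
- short_cell: The short cell, same green wrap, 26 mm in diameter but only 35 mm tall, standing free on the table; not to be used. Origin at the centre of its underside, z up.
- fat_cell: The fat cell, same green wrap, 36 mm in diameter and 60 mm tall, standing free on the table; too wide for the tube; not to be used. Origin at the centre of its underside, z up.
- handle: Open shaver handle: black upright shell with a bright rim on a 90 mm square, 22 mm high jig fixed to the table. Origin: centre of jig underside; z up the tube axis. Rim 108 mm up, 56 mm outside; mouth 48 mm, funnels over 15 mm to a 31 mm bore, floor 63 mm up: the homed cell stands 25 mm out. A like handle, 130 mm away or more, is closed by a three-headed cap, 128 mm high in all.
Things that resemble listed ones, but are neither listed nor needed, are in the scene too. Leave any orange look-alike of the cell alone.

How it is judged:
By the outcome, as a careful person would: the job done as asked, in the order asked, and still so for the second after the job is handed in, with the robot touching nothing.
It also fails if it takes over 38 s, if anything falls off the work surface, if the arm or the gripper's body presses on something with over 40 N, if the wrist force passes 120 N, or if a joint passes its speed limit or range.

## Working session

There is one attempt and no reset: what is moved stays moved. The work goes in short steps, Python scripts to look and compute and a tool call to move; the robot and the scene stay as the last step left them, time stands still between calls to the robot, and variables do not carry over. Pictures are saved under pics/ and viewed, at most 10 in all, crops included, and the job is handed in when it is done.

Besides the shell and the picture viewer there is one more tool, called as name(argument=value, ...) on one line, values as JSON. step_arm: Moves the arm, as the interface text tells. Its arguments: {"type":"object","properties":{"motion":{"type":"array","items":{"type":"array"}},"force":{"type":"number"}},"required":["motion"]}

```bash
mkdir -p pics; cat > h.py <<'E'
import numpy as np, cv2
from plant import ctrl, eyes, sign_off
def ray(c,u,v,fish=False):
    K=np.array(c["intrinsics"]);R=cv2.Rodrigues(np.array(c["rvec"],float))[0];t=np.array(c["tvec"],float).ravel()
    x,y=(u-K[0,2])/K[0,0],(v-K[1,2])/K[1,1]
    if fish:
        r=np.hypot(x,y)+1e-12;d=np.array([x/r*np.sin(r),y/r*np.sin(r),np.cos(r)])
    else: d=np.array([x,y,1])
    return -R.T@t,R.T@d
def onz(c,u,v,z,fish=False):
    o,d=ray(c,u,v,fish);return o+d*(z-o[2])/d[2]
def proj(c,p):
    return cv2.projectPoints(np.array([p],float),np.array(c["rvec"],float),np.array(c["tvec"],float),np.array(c["intrinsics"],float),None)[0].ravel()
E
python3 - <<'E'
from h import *
import pickle
s=ctrl.read_state();print(s["eef_pos"],s["tcp_rot"],s["opening"])
d={}
for n in("scene","side","wrist"):
    d[n]=eyes.grab_frame(n);cv2.imwrite(f"pics/{n}0.png",d[n]["frame"][:,:,::-1])
    o,_=ray(d[n],320,240);print(n,o)
pickle.dump(d,open("f0.pkl","wb"))
E
```

```text
[5.74379098e+02 5.88680008e-02 2.55346979e+02] [ 7.07117256e-01  7.07095536e-01 -6.54295015e-04 -8.13469054e-04] 85.0199667134654
scene [1172.2230636  -550.35775975  549.21037658]
side [ 375.36111285 -795.29488707  677.37623977]
wrist [575.77403547  83.27122743 372.6843052 ]
```

View pics/scene0.png

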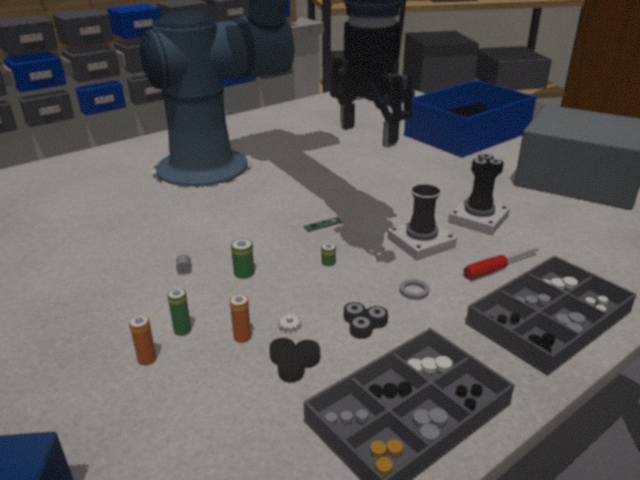

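View pics/side0.png

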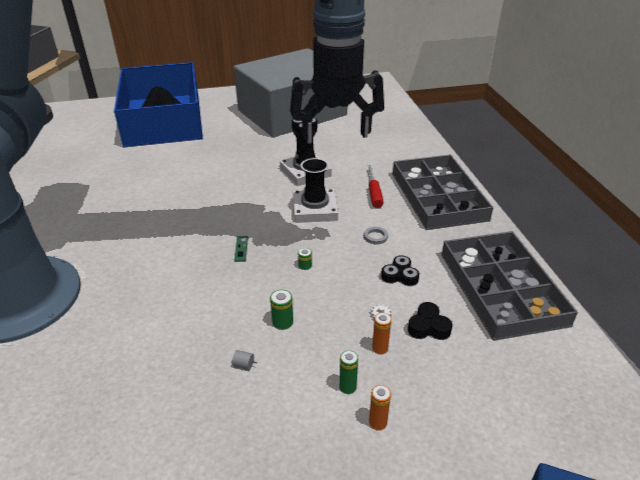

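View pics/wrist0.png

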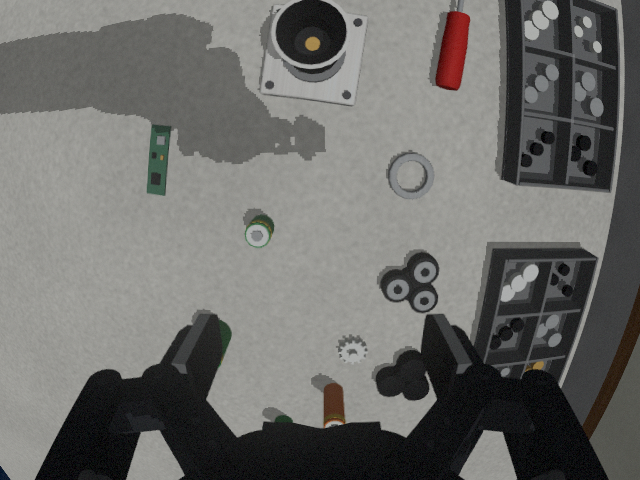

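The scene view shows the tall green cell at about (179,312), with orange look-alikes at (143,340) and (240,318), and the open handle at (424,212). In the side view the cell is at (348,372) and the rim at (315,167). In the wrist view the rim is at (310,32) and the cell is hidden behind the gripper.

```bash
python3 - <<'E'
from h import *
import pickle
d=pickle.load(open("f0.pkl","rb"))
def tri(a,b):
    A=[];B=[]
    M=np.zeros((3,3));r=np.zeros(3)
    for o,v in(a,b):
        v=v/np.linalg.norm(v);P=np.eye(3)-np.outer(v,v);M+=P;r+=P@o
    return np.linalg.solve(M,r)
def blobs(n,lo,hi,amin):
    h=cv2.cvtColor(d[n]["frame"],cv2.COLOR_RGB2HSV);m=cv2.inRange(h,lo,hi)
    k,_,st,c=cv2.connectedComponentsWithStats(m)
    return [(st[i],c[i].round(1)) for i in range(1,k) if st[i][4]>=amin]
for n in("scene","side"):
    for st,c in blobs(n,(45,110,25),(85,255,255),80):
        u=st[0]+st[2]/2-.5; vb=st[1]+st[3]-1
        print(n,"green",st,c,"base-front z0",onz(d[n],u,vb,0).round(1))
    for st,c in blobs(n,(3,150,80),(16,255,255),150): print(n,"orange",st,c,onz(d[n],*c,32).round(1))
# crop-based views of tall cell and rim
ims=[]
for n,(u,v) in(("scene",(179,305)),("side",(348,365)),("scene",(424,195)),("side",(315,172))):
    ims.append(cv2.resize(d[n]["frame"][v-25:v+25,u-25:u+25,::-1],None,fx=7.8,fy=6,interpolation=cv2.INTER_NEAREST))
cv2.imwrite("pics/crops.png",np.vstack([np.hstack(ims[:2]),np.hstack(ims[2:])]))
E
```

```text
scene orange [232 308  18  34 444] [240.9 325.2] [ 602.  -253.3   32. ]
scene orange [133 330  21  34 473] [143.5 346.9] [ 559.6 -379.3   32. ]
side green [299 259  12  10  95] [304.6 264. ] base-front z0 [510.4 -31.3   0. ]
side green [272 305  21  24 379] [282.1 317.5] base-front z0 [ 445.4 -170.7    0. ]
side green [340 366  17  28 379] [347.8 379.8] base-front z0 [ 519.3 -318.2    0. ]
side orange [373 326  17  28 373] [380.5 339.9] [ 585.7 -256.8   32. ]
side orange [370 400  20  30 422] [378.4 415.6] [ 543.3 -384.7   32. ]
```

View pics/crops.png

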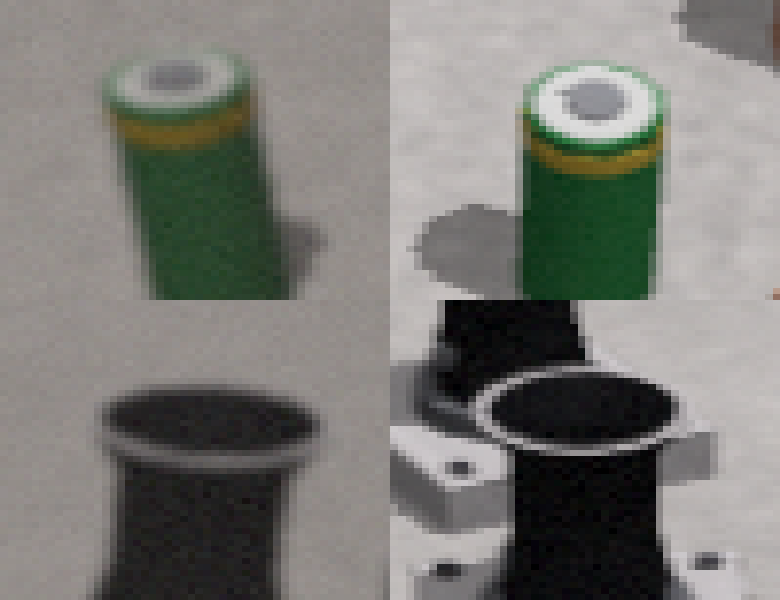

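The crops give the cell top at scene (176.2,293) and side (348.6,356.7). They give the rim centre at scene (425.3,189.5) and side (314.1,164.7).

```bash
python3 - <<'E'
from h import *
import pickle
d=pickle.load(open("f0.pkl","rb"))
def tri(a,b):
    M=np.zeros((3,3));r=np.zeros(3)
    for o,v in(a,b):
        v=v/np.linalg.norm(v);P=np.eye(3)-np.outer(v,v);M+=P;r+=P@o
    return np.linalg.solve(M,r)
for nm,a,b,z in(("cell",(176.2,293),(348.6,356.7),70),("rim",(425.3,189.5),(314.1,164.7),108)):
    print(nm,onz(d["scene"],*a,z).round(1),onz(d["side"],*b,z).round(1),tri(ray(d["scene"],*a),ray(d["side"],*b)).round(1))
print("rim wrist",onz(d["wrist"],311,32,108,True).round(1))
print("cap wrist")
R=cv2.Rodrigues(np.array(d["wrist"]["rvec"]))[0];print(R.round(2))
for u,v in((150,325),(250,325)): pass
print("cap side",onz(d["side"],305,125,128).round(1),"cap scene",onz(d["scene"],487,160,128).round(1))
E
```

```text
cell [ 525.7 -309.7   70. ] [ 520.6 -308.7   70. ] [ 521.2 -307.4   67.2]
rim [567.7 148.6 108. ] [568.  151.4 108. ] [567.6 149.  108.6]
rim wrist [568.2 147.3 108. ]
cap wrist
[[ 1.    0.   -0.  ]
 [ 0.   -0.95  0.33]
 [-0.   -0.33 -0.95]]
cap side [576.4 286.9 128. ] cap scene [580.5 297.4 128. ]
```

step_arm(motion=[[[-0.04,-0.007,0.01],0,0.085],[[-0.08,-0.014,0.02],0,0.085],[[-0.12,-0.021,0.03],0,0.085],[[-0.16,-0.028,0.04],0,0.085],[[-0.2,-0.035,0.05],0,0.085],[[-0.24,-0.042,0.06],0,0.085],[[-0.28,-0.048,0.07],0,0.085],[[-0.308,-0.053,0.076],0,0.085],[[-0.308,-0.053,0.076],0,0.085],[[-0.308,-0.053,0.076],0,0.085],[[-0.308,-0.053,0.076],0,0.085],[[-0.308,-0.053,0.076],0,0.085]], force=40)

```text
time_s: 1.35
eef_pos: [522.5, -306.8, 180.7]
tcp_rot: [0.707, 0.708, 0.0, 0.0]
force: [-0.2, 1.0, 0.3]
opening: 84.7
grip_force: 0.0
```

```bash
python3 - <<'E'
from h import *
import pickle
s=ctrl.read_state();print(s["time_s"],s["eef_pos"],s["tcp_rot"],s["opening"])
c=eyes.grab_frame("wrist");pickle.dump(c,open("f1.pkl","wb"));cv2.imwrite("pics/w1.png",c["frame"][:,:,::-1])
E
```

```text
1.35 [ 522.46535392 -306.80164378  180.69896716] [7.06503966e-01 7.07709054e-01 1.58717353e-04 1.28108475e-04] 84.70323030180293
```

View pics/w1.png

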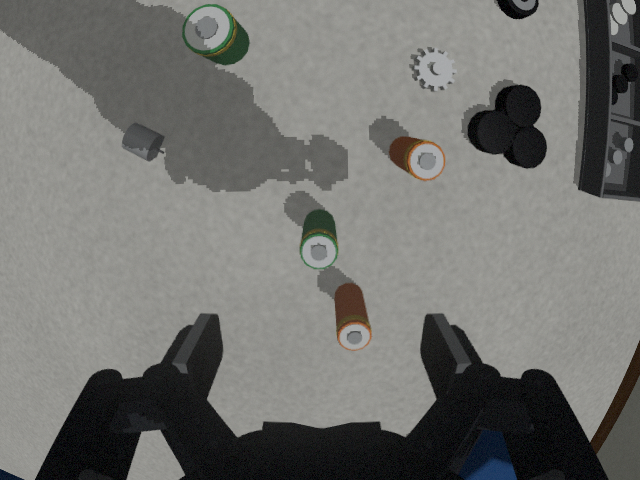

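The wrist view shows the tall green cell's top at (319,251), with orange cells at (426,160) and (354,336).

```bash
python3 - <<'E'
from h import *
import pickle
c=pickle.load(open("f1.pkl","rb"))
for n,u,v in(("cell",319,251),("A",426,160),("B",354,336)): print(n,onz(c,u,v,70,True).round(1))
print("finger tips z?",onz(c,218,320,150,True).round(1),onz(c,425,320,150,True).round(1))
E
```

```text
cell [ 522.1 -307.3   70. ]
A [ 589.2 -246.6   70. ]
B [ 547.6 -373.4   70. ]
finger tips z? [ 474.7 -313.   150. ] [ 572.7 -312.8  150. ]
```

step_arm(motion=[[[0,0,0.03],0,0.085],[[0,0,0.06],0,0.085],[[0,0,0.09],0,0.085],[[0,0,0.112],0,0.085],[[0,0,0.112],0,0.085],[[0,0,0.112],0,0.085],[[0,0,0.112],0,0.02],[[0,0,0.112],0,0.02],[[0,0,0.112],0,0.02],[[0,0,0.112],0,0.02],[[0,0,0.112],0,0.02],[[0,0,0.112],0,0.02],[[0,0,0.112],0,0.02],[[0,0,0.112],0,0.02],[[0,0,0.112],0,0.02],[[0,0,0.112],0,0.02]], force=40)

```text
time_s: 3.0
eef_pos: [522.4, -308.4, 69.1]
tcp_rot: [0.707, 0.707, 0.0, 0.001]
force: [-1.5, 0.4, 6.4]
opening: 24.9
grip_force: 39.2
```

step_arm(motion=[[[0,0,-0.02],0,0.02],[[0,0,-0.05],0,0.02],[[0,0,-0.08],0,0.02],[[0,0,-0.11],0,0.02],[[0,0,-0.14],0,0.02],[[0.03,0.003,-0.15],0,0.02],[[0.06,0.006,-0.15],0,0.02],[[0.1,0.01,-0.15],0,0.02],[[0.14,0.014,-0.15],0,0.02],[[0.18,0.018,-0.15],0,0.02],[[0.22,0.022,-0.15],0,0.02],[[0.26,0.026,-0.15],0,0.02],[[0.3,0.03,-0.15],0,0.02],[[0.34,0.034,-0.15],0,0.02],[[0.38,0.038,-0.15],0,0.02],[[0.41,0.041,-0.15],0,0.02],[[0.44,0.044,-0.15],0,0.02],[[0.457,0.046,-0.15],0,0.02],[[0.457,0.046,-0.15],0,0.02],[[0.457,0.046,-0.15],0,0.02]])

```text
time_s: 5.0
eef_pos: [567.8, 148.5, 217.9]
tcp_rot: [0.707, 0.707, -0.001, 0.0]
force: [0.5, -0.6, -1.6]
opening: 24.8
grip_force: 39.3
```

```bash
python3 - <<'E'
from h import *
import pickle
s=ctrl.read_state();print(s["time_s"],s["eef_pos"],s["tcp_rot"],s["opening"],s["force"])
d={n:eyes.grab_frame(n) for n in("scene","side","wrist")};pickle.dump(d,open("f2.pkl","wb"))
a=d["scene"]["frame"][80:280,330:530,::-1];b=d["side"]["frame"][50:250,220:420,::-1]
cv2.imwrite("pics/c2.png",np.hstack([cv2.resize(x,(400,600 if 0 else 400),interpolation=cv2.INTER_CUBIC) for x in(a,b)]))
cv2.imwrite("pics/w2.png",d["wrist"]["frame"][:,:,::-1])
E
```

```text
5.0 [567.84172246 148.47278011 217.89579344] [ 7.07072552e-01  7.07140731e-01 -6.19598350e-04  9.15467556e-05] 24.821771018823 [ 0.48079515 -0.56460401 -1.62278712]
```

View pics/c2.png

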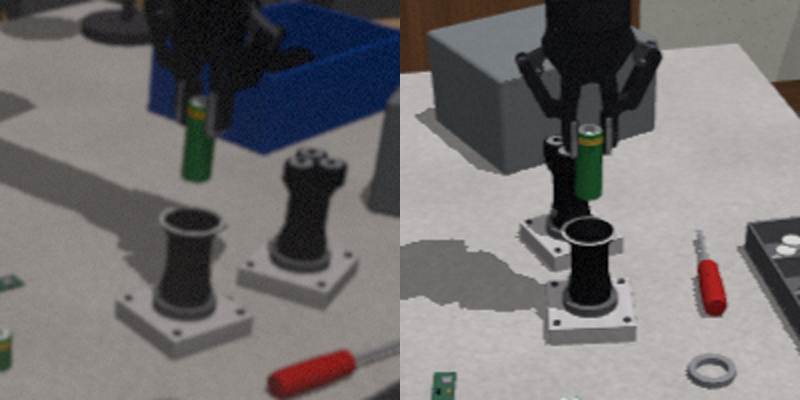

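View pics/w2.png

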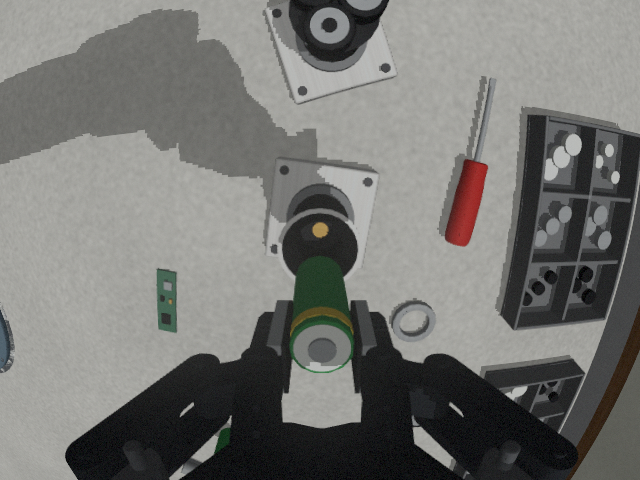

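The cell is held upright. In the side view its top is at (315,115.5) and bottom at (314,146), in the scene view at (429.5,131) and (428,168.5). In the wrist view the rim is at (320,247) and the cell top at (322,345).

```bash
python3 - <<'E'
from h import *
import pickle
d=pickle.load(open("f2.pkl","rb"))
def tri(*L):
    M=np.zeros((3,3));r=np.zeros(3)
    for o,v in L:
        v=v/np.linalg.norm(v);P=np.eye(3)-np.outer(v,v);M+=P;r+=P@o
    return np.linalg.solve(M,r).round(1)
s=lambda n,u,v:ray(d[n],u,v,n=="wrist")
print("top",tri(s("scene",429.5,131),s("side",315,115.5)),tri(s("scene",429.5,131),s("side",315,115.5),s("wrist",322,344)))
print("bot",tri(s("scene",428,168.5),s("side",314,146)))
print("rim",onz(d["wrist"],320,247,108,True).round(1))
f=d["wrist"]
# rim: bright ring contour near (320,247)
for z in(220,150): print(z,onz(f,322,344,z,True).round(1))
# side-cell axis tilt by image: compare with projection of vertical axis
for n in("scene","side"): print(n,proj(d[n],(568,148.5,150)),proj(d[n],(568,148.5,220)))
E
```

```text
top [569.3 143.7 217.2] [568.9 146.9 215.6]
bot [568.2 150.5 148.9]
rim [568.2 150.1 108. ]
220 [569.3 151.6 220. ]
150 [569.4 103.4 150. ]
scene [427.51144543 167.40101727] [431.21643652 128.19684925]
side [314.19975941 146.72138566] [313.8389106  113.44071863]
```

step_arm(motion=[[[0.0005,0,0.015],0,0.02],[[0.0005,0,0.03],0,0.02],[[0.0005,0,0.04],0,0.02],[[0.0005,0,0.045],0,0.02],[[0.0005,0,0.05],0,0.02],[[0.0005,0,0.055],0,0.02],[[0.0005,0,0.06],0,0.02],[[0.0005,0,0.065],0,0.02],[[0.0005,0,0.065],0,0.02],[[0.0005,0,0.065],0,0.02]])

```text
time_s: 6.15
eef_pos: [568.0, 149.5, 153.3]
tcp_rot: [0.707, 0.707, -0.0, -0.0]
force: [0.3, 0.1, -0.7]
opening: 24.4
grip_force: 39.3
```

step_arm(motion=[[[0,0,0.004],0,0.02],[[0,0,0.008],0,0.02],[[0,0,0.012],0,0.02],[[0,0,0.015],0,0.02],[[0,0,0.015],0,0.02],[[0,0,0.015],0,0.02]])

```text
time_s: 6.75
eef_pos: [568.0, 149.4, 138.2]
tcp_rot: [0.707, 0.707, -0.0, -0.0]
force: [0.5, -0.0, -1.3]
opening: 24.6
grip_force: 39.3
```

```bash
python3 - <<'E'
from h import *
d=eyes.grab_frame("side");e=eyes.grab_frame("scene")
a=e["frame"][120:270,350:500,::-1];b=d["frame"][80:230,240:390,::-1]
cv2.imwrite("pics/c3.png",np.hstack([cv2.resize(x,(400,400),interpolation=cv2.INTER_CUBIC) for x in(a,b)]))
E
```

```text
(no output)
```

View pics/c3.png

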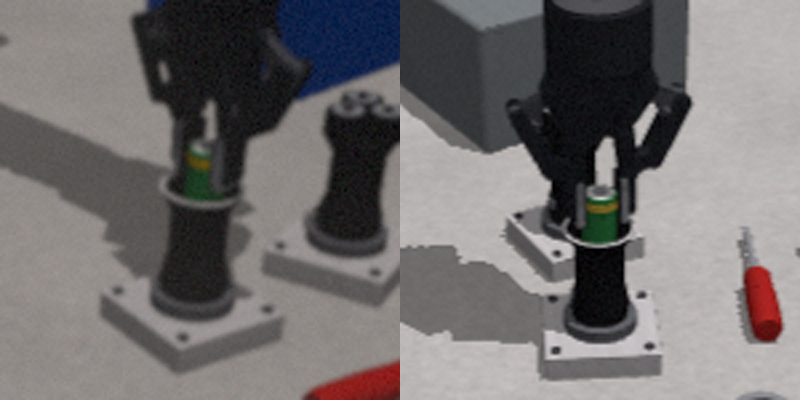

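The cell stands inside the tube, with the fingertips just above the rim. I'll lower it 3 mm more, release, and lift.

step_arm(motion=[[[0,0,0.002],0,0.02],[[0,0,0.003],0,0.02],[[0,0,0.003],0,0.02],[[0,0,0.003],0,0.03],[[0,0,0.003],0,0.04],[[0,0,0.003],0,0.05],[[0,0,0.003],0,0.055],[[0,0,0.003],0,0.055],[[0,0,0.003],0,0.055],[[0,0,0.003],0,0.055],[[0,0,-0.02],0,0.055],[[0,0,-0.04],0,0.055],[[0,0,-0.07],0,0.055],[[0,0,-0.1],0,0.055],[[0,0,-0.1],0,0.055],[[0,0,-0.1],0,0.055]])

```text
time_s: 8.45
eef_pos: [568.6, 149.6, 239.0]
tcp_rot: [0.707, 0.707, 0.001, 0.001]
force: [0.3, 0.1, -1.0]
opening: 54.9
grip_force: 0.0
```

```bash
python3 - <<'E'
from h import *
d=eyes.grab_frame("side");e=eyes.grab_frame("scene")
a=e["frame"][120:270,350:500,::-1];b=d["frame"][80:230,240:390,::-1]
cv2.imwrite("pics/c4.png",np.hstack([cv2.resize(x,(400,400),interpolation=cv2.INTER_CUBIC) for x in(a,b)]))
for n,f in(("scene",e),("side",d)): print(n,"expected top",proj(f,(568,149.5,133)).round(1))
E
```

```text
scene expected top [427.1 176.3]
side expected top [314.2 154.2]
```

View pics/c4.png

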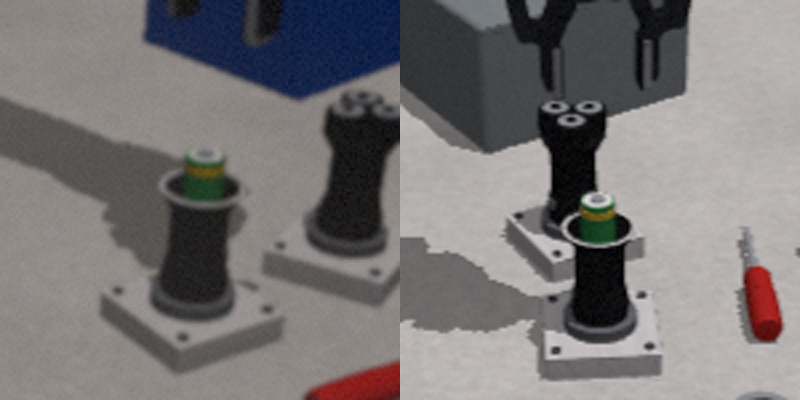

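The cell stands nub up in the tube. Its top is at scene (427,177.5) and side (314,154.6), which matches the projected homed position, and the gripper is clear.

```bash
python3 -c "
from plant import sign_off
print(sign_off())"
```

```text
the job is handed in; nothing more can be done
None
```

The tall, slim cell stands nub up on the bottom of the open shaver handle, the short, fat and orange cells were left alone, and the job was handed in at about 8.6 s.

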